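# Snap the controller board home on its standoffs

## Robot

A 6-joint arm with a two-finger parallel gripper is mounted at the origin on the work surface; the furniture and walls round the work are solid. World frame = base frame: x ahead of the robot, y to its left, z up, the work surface at z = 0. Lengths are in m, angles in rad, forces in N, time in s.
With the tool pointing down it reaches from about 0.3 to 0.825 m from the base axis. Payload 5.4 kg.
Tool frame: the origin (TCP) lies at the very end of the fingers, on their centre line; the grasp point (between the pads) lies 19 mm behind it; z points along the fingers, y is the line along which they close (so a half turn about z gives the same grasp; the last joint's range is limited). The gripper opens to 92 mm and grips with 3 to 60 N. Pads are 20 mm wide; open, the fingers measure 128 mm over their backs; the gripper's body (75 mm by 189 mm) begins 69 mm behind the grasp point.
Start: joints at [1.057, 0.158, 1.597, -0, 1.386, -0.21], TCP at [0.172, 0.549, 0.215] pointing down, gripper open.
Joint ranges: [-2.91, 2.91], [-0.94, 2.29], [0.18, 2.7], [-1.29, 4.43], [0.17, 2.64], [-3, 3]. Speed limits (rad/s): [2.57, 2.57, 3.14, 3.14, 3.14, 3.14].

## Interface

Orientations are given as a rotation vector (axis times angle).
In Python, from workcell import bot gives the robot as it stands. Calls block until the motion is done:
- bot.goto(position, orientation): joint-space move of the TCP to a pose.
- bot.line_to(position, rot=None, max_speed=0.15): straight line of the TCP; rot=None keeps the orientation; max_speed is the mean speed in m/s.
- bot.set_joints(angles): joint-space move.
- bot.set_gripper(opening, newtons=None): opening from 0.0 (shut) to 1.0 (fully open); newtons is the grip in N (None keeps the last); returns when the fingers have stopped.
- bot.hold(seconds).
- bot.inverse_kinematics(position, orientation): joint angles nearest the present ones, or None.
- bot.read_camera(name): name is "scene" or "top" or "wrist"; returns a dict with "pixels" (400x640x3 uint8, blue, green, red), "fx", "fy", "cx", "cy" (pixels), "k1" (the pictures are not rectified: a ray, as slopes to the right and down, at radius r is drawn at 1 + k1 r^2 times it, then the intrinsics apply), "R" (3x3) and "t" (3): a world point X has camera coordinates R X + t. Camera axes: x right, y down, z forward; pixel columns grow to the right and rows downward; lengths in m; the calibration is good to about 2 mm. A picture is of the moment at which its call begins. There is no depth.
A pose or a line that the arm cannot do raises bot.MotionError and nothing moves.
- bot.job_done(): hands the job in; it is judged then, once.
Readings, each from a call of its own:
- bot.current_clock(): time.
- bot.current_joints(): joint angles.
- bot.current_joint_vel(): joint speeds.
- bot.current_effort(): joint torques, N m.
- bot.current_ee_pos(): TCP position.
- bot.current_tool_rot(): TCP orientation.
- bot.current_contact_force(): force on the tool from outside, world axes, zero at the start.
- bot.current_ft_torque(): the same for the moment, N m.
- bot.current_opening(): opening from 0.0 (shut) to 1.0 (fully open).
- bot.current_grip_force(): force on a finger pad.
Only numpy, scipy, OpenCV 4.12 (cv2) and the standard library are available. Lean on these libraries where they do the work, as an engineer would, in place of code of your own. Each camera call takes 0.05 s, during which the arm holds its last target. There are 200 camera calls.

## Task

The circuit board of the larger controller unit has been laid on its four snap standoffs but still stands proud. Press it straight down until all four standoffs have clicked through and the board lies flush on all four shoulders, then let go. Leave the smaller unit, which is already finished, alone.

Things in the scene. Friction and masses are not known exactly. Their poses are not given: they have to be found in the camera images.
- board: Loose green circuit board, 106 (x) by 202 (y) by 4 mm; origin: centre of its underside, z up. Starts level, underside 44 mm above the bench; home at 32 mm. Four 12 mm holes at x +-40, y +-85. Parts up to 14 mm tall only within 45 mm of the centre along y (flat 36 x 40 mm heat sink at the centre). Bare end strips: press at x 0, y +80 and y -80, between the snap heads.
- unit: Larger unit, fixed: open aluminium chassis 124 (x) by 224 (y) mm, origin on the bench under its centre, axes as the board's, rim 26 mm high. White standoffs at x +-40, y +-85, shoulders 32 mm high, sprung snap heads to 56 mm. Each clicks at 2 to 5 N (4 to 10 N per end, twice that at the centre) and then holds the board down; an end pressed alone leaves the other up.
- small_unit: Smaller unit, a bystander not to be pressed: fixed aluminium chassis 94 (x) by 114 (y) mm, 56 mm high in all, with its own green board of 80 by 100 mm already home. Origin on the bench under its centre.

How it is judged:
At the end, for the whole second after the job is handed in: The board lies home on all four standoffs: its underside within 2 mm of the shoulders (32 mm above the bench), level to 1.5 degrees, over the unit's centre within 6 mm, at rest (z of board in the frame of unit between 0.029 and 0.034 m and horizontal distance between board and unit below 0.006 m and angle between the z axis of board and the z axis of unit, either way round below 0.026 rad and linear speed of board below 0.02 m/s); the robot touches nothing.
It fails at once if the smaller unit is pressed (more than 5 N) (contact force between the fingers and small_unit above 5 N).
It also fails if it takes over 48 s, if anything falls off the work surface, if the arm or the gripper's body presses on something with over 40 N, if the wrist force passes 120 N, or if a joint passes its speed limit or range.

## Working session

There is one attempt and no reset: what is moved stays moved. The work goes in short steps, each a Python script; the robot and the scene stay as the last script left them, time stands still between calls to the robot, and variables do not carry over. Pictures are saved under pics/ and viewed, at most 10 in all, crops included, and the job is handed in when it is done.

```bash
mkdir -p pics; python3 - <<'E'
from workcell import bot
import cv2
for n in("top","scene"):
    c=bot.read_camera(n);cv2.imwrite(f"pics/{n}1.png",c["pixels"]);print(n,c["fx"],c["k1"],c["R"],c["t"])
print(bot.current_tool_rot(),bot.current_clock())
E
```

```text
top 505.24824974474933 -0.14213252647018335 [[ 0.00638349 -0.99996348  0.00568256]
 [-0.99342404 -0.00699117 -0.11427947]
 [ 0.11431502 -0.00491569 -0.99343239]] [0.17211523 0.61698539 0.84233466]
scene 512.3401591011844 -0.14288228686391025 [[-0.81573929 -0.57840597 -0.00399216]
 [-0.23919385  0.34360859 -0.90814065]
 [ 0.52664572 -0.73985111 -0.41864618]] [0.63085155 0.14932769 0.67065219]
[-4.75238924e-01 -3.10488152e+00  2.34124143e-03] 0.1
```

View pics/top1.png

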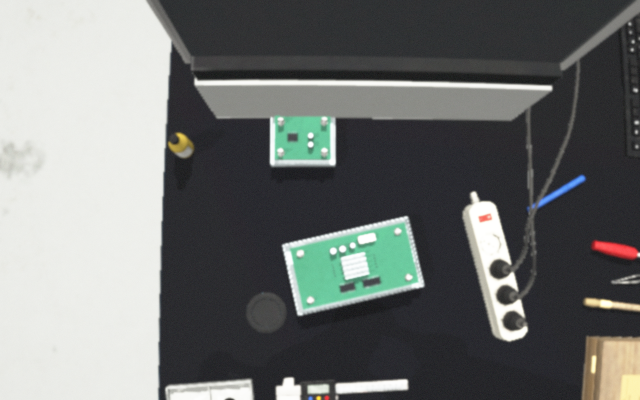

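View pics/scene1.png

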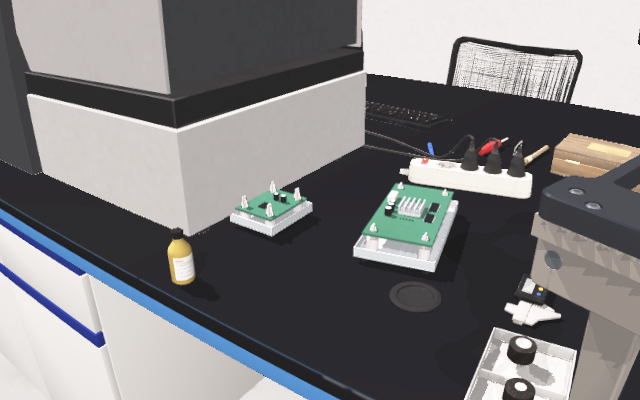

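The top view shows the large board centred near (354,265), with snap heads near (300,253), (398,231), (311,300) and (409,276). The small unit is near (303,140), and a tall machine stands behind it. The scene view shows clear space above the large unit.

```bash
python3 - <<'E'
import cv2
p=cv2.imread("pics/top1.png")[210:320,275:435]
cv2.imwrite("pics/crop1.png",cv2.resize(p,None,fx=5,fy=5,interpolation=cv2.INTER_CUBIC))
E
```

```text
(no output)
```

View pics/crop1.png

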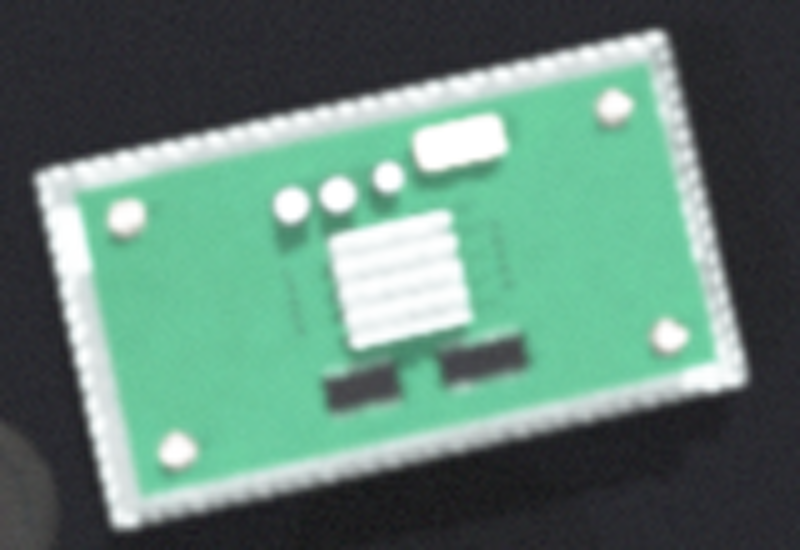

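The crop shows heads at about (127,217), (614,107), (669,336) and (178,452). The board corners are at (75,190), (648,63), (718,362) and (138,496). I'll turn these into a pose.

```bash
cat > h.py <<'E'
import numpy as np, cv2
def world(c,uv,z):
    K=np.array([[c["fx"],0,c["cx"]],[0,c["fy"],c["cy"]],[0,0,1]]);R=np.array(c["R"]);t=np.array(c["t"])
    n=cv2.undistortPoints(np.array(uv,float)[:,None],K,np.array([c["k1"],0,0,0.]))[:,0]
    d=np.c_[n,np.ones(len(n))]@R; o=-R.T@t
    return (o+d*((z-o[2])/d[:,2])[:,None])[:,:2]
E
python3 - <<'E'
from workcell import bot
from h import *
from scipy.spatial.transform import Rotation as Ro
c=bot.read_camera("top")
f=lambda l:[(275+(a+.5)/5-.5,210+(b+.5)/5-.5) for a,b in l]
hd=world(c,f([(127,217),(614,107),(669,336),(178,452)]),.054)
bd=world(c,f([(75,190),(648,63),(718,362),(138,496)]),.048)
for w in(hd,bd):
    e=((w[0]+w[3])-(w[1]+w[2]))/2; print(w.mean(0),np.linalg.norm(e),np.degrees(np.arctan2(-e[0],e[1])), np.linalg.norm(w[0]-w[3]))
cen=(hd.mean(0)+bd.mean(0))/2; print(world(c,[(303,140),(200,90),(545,118)],.05))
th=np.arctan2(-e[0],e[1]);u=np.array([-np.sin(th),np.cos(th)])
print(cen,th)
for s in(1,-1):
  for a in(0,90,180,270):
    r=(Ro.from_euler('z',th+np.radians(a))*Ro.from_euler('x',np.pi)).as_rotvec()
    p=cen+s*.08*u
    print(s,a,p,bot.inverse_kinematics([*p,.12],r),bot.inverse_kinematics([*p,.03],r) is not None)
E
```

```text
[0.51012749 0.11192256] 0.16937068743420683 13.150379873305573 0.08030846673152395
[0.51021129 0.11203735] 0.20102017159383082 12.897032218874264 0.10507621175636767
[[ 0.72521185  0.20014062]
 [ 0.81601144  0.38428542]
 [ 0.77324193 -0.23677075]]
[0.51016939 0.11197995] 0.22509567595514587
1 0 [0.49231342 0.18996177] [0.13903538 0.13079419 1.82317611 0.         1.18762235 1.48473603] True
1 90 [0.49231342 0.18996177] [ 1.39035382e-01  1.30794195e-01  1.82317611e+00 -4.44089210e-16
  1.18762235e+00 -8.60602944e-02] True
1 180 [0.49231342 0.18996177] [ 0.13903538  0.13079419  1.82317611  0.          1.18762235 -1.65685662] True
1 270 [0.49231342 0.18996177] None False
-1 0 [0.52802536 0.03399813] [-0.16429019  0.13438226  1.81919344  0.          1.18801696  1.18141047] True
-1 90 [0.52802536 0.03399813] [-0.16429019  0.13438226  1.81919344  0.          1.18801696 -0.38938586] True
-1 180 [0.52802536 0.03399813] [-0.16429019  0.13438226  1.81919344  0.          1.18801696 -1.96018219] True
-1 270 [0.52802536 0.03399813] [-1.64290186e-01  1.34382255e-01  1.81919344e+00 -4.44089210e-16
  1.18801696e+00  2.75220679e+00] True
```

```bash
cat > p.py <<'E'
from workcell import bot
from h import *
from scipy.spatial.transform import Rotation as Ro
cen=np.array([.5102,.112]);th=.2255;u=np.array([-np.sin(th),np.cos(th)])
r=(Ro.from_euler('z',th+np.pi/2)*Ro.from_euler('x',np.pi)).as_rotvec()
def press(s,zmin=.033,fmax=30):
    p=cen+s*.08*u
    bot.goto([*p,.12],r); bot.line_to([*p,.056]); 
    f0=bot.current_contact_force()[2]; z=.050; log=[]
    while z>=zmin:
        bot.line_to([*p,z],max_speed=.02); bot.hold(.1)
        f=bot.current_contact_force()[2]-f0; log.append((round(z*1e3,1),round(float(bot.current_ee_pos()[2])*1e3,1),round(float(f),1)))
        if f>fmax: break
        z-=.001
    bot.line_to([*p,.12]); print(s,f0,log,bot.current_clock())
E
python3 - <<'E'
from p import *
bot.set_gripper(0.0); bot.goto([*(cen+.08*u),.2],r)
press(1)
c=bot.read_camera("scene");cv2.imwrite("pics/s2.png",cv2.resize(c["pixels"][160:290,330:490],None,fx=5,fy=4.6))
E
```

```text
1 0.6140645534816668 [(50.0, 50.1, -0.7), (49.0, 49.0, -0.1), (48.0, 48.0, -1.6), (47.0, 47.1, 0.0), (46.0, 46.2, 1.6), (45.0, 45.2, 3.3), (44.0, 44.1, 3.2), (43.0, 43.5, 5.5), (42.0, 42.0, 2.5), (41.0, 40.7, 1.0), (40.0, 39.6, 0.7), (39.0, 38.7, -1.1), (38.0, 38.0, 0.1), (37.0, 37.5, 5.3), (36.0, 37.4, 10.9), (35.0, 37.2, 19.4), (34.0, 37.1, 25.4)] 11.1167
```

View pics/s2.png

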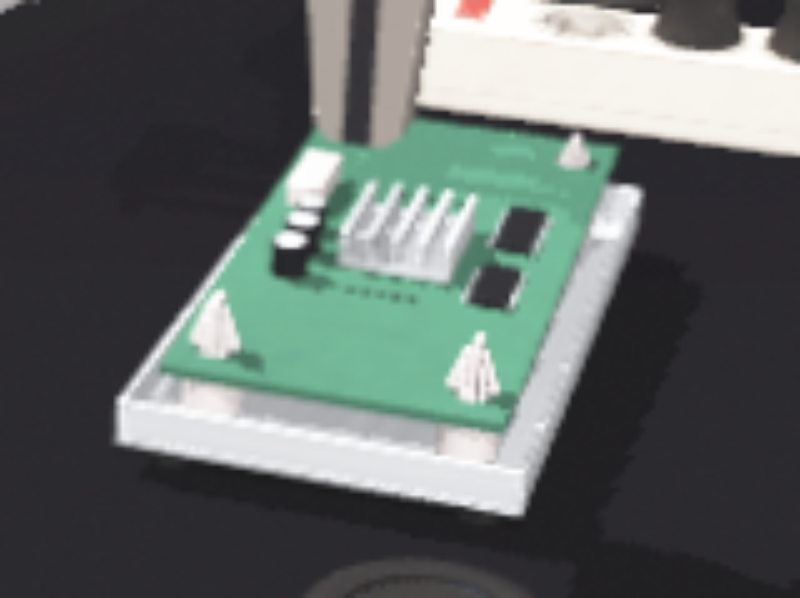

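The near end (heads at crop (215,330) and (475,370)) is now down on its shoulders, and the far end is still up. I'll press the far end next.

```bash
python3 - <<'E'
from p import *
press(-1)
bot.goto([.35,-.15,.25],r)
a=bot.read_camera("scene")["pixels"][160:290,330:490]
cv2.imwrite("pics/s3.png",cv2.resize(a,None,fx=5,fy=4.6)); print(bot.current_clock(),bot.current_contact_force())
E
```

```text
-1 0.18243169710828977 [(50.0, 50.2, -0.4), (49.0, 49.0, -0.0), (48.0, 48.0, -0.4), (47.0, 47.0, -0.2), (46.0, 46.2, 2.0), (45.0, 45.1, 2.2), (44.0, 44.1, 3.7), (43.0, 43.3, 4.5), (42.0, 41.9, 3.5), (41.0, 40.6, 1.1), (40.0, 39.7, -0.3), (39.0, 38.7, -0.1), (38.0, 37.9, -1.0), (37.0, 37.0, -0.0), (36.0, 36.4, 3.7), (35.0, 36.3, 12.1), (34.0, 36.3, 19.5)] 19.3
20.4583 [ 0.16022408  0.755328   -0.13631507]
```

View pics/s3.png

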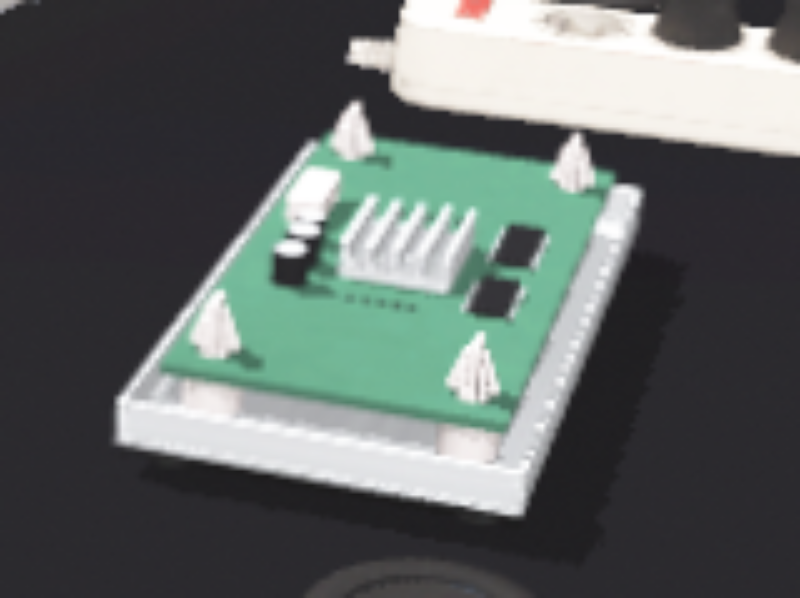

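All four heads stand fully out and the board looks flush. The near end stopped at 37.1 mm while the board was tilted, so I'll press it once more to confirm before handing in.

```bash
python3 - <<'E'
from p import *
p=cen+.08*u
bot.goto([*p,.12],r);bot.line_to([*p,.045]);f0=bot.current_contact_force()[2]
for z in(.039,.0375,.036,.035,.034):
    bot.line_to([*p,z],max_speed=.02);bot.hold(.1);print(z,bot.current_ee_pos()[2],bot.current_contact_force()[2]-f0)
bot.line_to([*p,.14]);print(bot.current_clock())
print(bot.job_done())
E
```

```text
0.039 0.039117328453761493 -0.12762801612668495
0.0375 0.03748119645686625 0.584116114242776
0.036 0.03638206545858794 3.373710354933327
0.035 0.03631170091024276 11.493251640410412
0.034 0.036307198640414665 19.579180101791536
25.3667
the job is handed in; nothing more can be done
None
```

The larger unit's board is pressed home on all four standoffs: both ends stopped firm with the fingertips at 36.3 mm (board top at home is 36 mm). The gripper is clear, the smaller unit was left alone, and the job was handed in at about 25 s; no verdict was returned.

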